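# Clear the leak-test fixture and hold a valve block in its corner

## Task

Use the scraper to sweep the four brass nuts off the leak-test fixture's plate into its catch tray, without touching them with the gripper or the valve block, and stand the scraper upright on the bench again. Then set the valve block flat on the plate in the corner, a long side against the long stop and an end against the short stop, and press it squarely and firmly against both stops at once. Finish while still holding it pressed there, and leave everything else on the bench where it is.

Things in the scene. Friction and masses are not known exactly. Their poses are not given: they have to be found in the camera images.
- fixture: fixed leak-test fixture. Origin on the bench under its plate's centre; x away from the robot, y left, z up. Smooth, oiled dark steel plate 190 x 170 mm (x, y), top 40 mm above the bench, stops in its far left corner, inner faces at x = +70 and y = +70 mm. Elsewhere the left and right edges carry lips 8 mm high, inner faces at y = +72 and -72 mm. Near edge (x = -95 mm) open, above the catch tray.
- tray (a point): centre of the floor of the grey catch tray, joined to the fixture below the plate's open near edge; axes as the fixture's. Inside 110 x 180 mm (x, y), from the plate's edge towards the robot; floor 6 mm, rim 30 mm above the bench.
- long_stop: fixed steel bar along the far edge of the plate, 20 x 170 x 18 mm (fixture x, y, z); origin at the centre of its underside, on the plate's top face; axes as the fixture's. Its inner face looks towards fixture -x, 10 mm from its origin. Top 18 mm above the plate. Smooth and oiled: low friction.
- short_stop: fixed steel bar at the far end of the plate's left edge, 65 x 15 x 18 mm (fixture x, y, z); origin at the centre of its underside, on the plate's top face; axes as the fixture's. Its inner face looks towards fixture -y, 7.5 mm from its origin. Top 18 mm above the plate. Smooth and oiled: low friction.
- seat (a point): point on the plate's top face (a small port with a rubber ring), under the centre of the valve block's underside when the block touches both stops: 22 mm from the long stop's and 32 mm from the short stop's inner face; axes as the fixture's.
- block: aluminium valve block, 44 x 64 x 60 mm (x, y, z), 0.3 to 0.55 kg, standing on the bench at the robot's left or right, with two dark round ports on top; origin at the centre of its underside, z up; its long sides run along its y. The two long sides are equivalent. Rigid; the grip must stay above the 18 mm high stops.
- scraper: hand scraper standing upright on the bench, on the side opposite the block, about 0.18 kg. Rubber-soled grey head 28 x 110 x 28 mm (x, y, z), its width along its y; from the head's middle rises a wooden handle 24 x 30 mm (x, y), top 110 mm above the sole. Origin at the centre of the sole, z up. It stands by itself.
- nut1: loose brass hexagon nut, 24 mm across flats (28 mm across corners), 18 mm tall, 35 g, lying flat on the fixture plate; origin at the centre of its underside, z up.
- nut2: loose brass hexagon nut, 24 mm across flats (28 mm across corners), 18 mm tall, 35 g, lying flat on the fixture plate; origin at the centre of its underside, z up.
- nut3: loose brass hexagon nut, 24 mm across flats (28 mm across corners), 18 mm tall, 35 g, lying flat on the fixture plate; origin at the centre of its underside, z up.
- nut4: loose brass hexagon nut, 24 mm across flats (28 mm across corners), 18 mm tall, 35 g, lying flat on the fixture plate; origin at the centre of its underside, z up.
- sealant: bystander: white bottle, 44 mm across, 120 mm tall; origin at the centre of its underside.
- spanner: bystander: steel spanner about 190 mm long lying flat; origin on its underside near its middle, x along it.
- tape_roll: bystander: white ring, 68 mm across, 16 mm tall, lying flat; origin at the centre of its underside.
- tee: bystander: brass pipe tee about 70 x 55 x 30 mm, lying flat; origin on its underside, under the crossing.
- mug: bystander: mug, 76 mm across without its handle, 85 mm tall; origin at the centre of its underside.
- gauge: bystander: round pressure gauge lying on its back, 70 mm across, 28 mm tall, with a brass stem along its y; origin at the centre of its underside.

How it is judged:
On the way:
1. all four nuts lie in the catch tray, the valve block not yet on the plate (x of nut1 in the frame of fixture between -0.207 and -0.095 m and y of nut1 in the frame of fixture between -0.092 and 0.092 m and z of each of nut1, nut2, nut3, nut4 in the frame of fixture below 0.032 m and x of nut2 in the frame of fixture between -0.207 and -0.095 m and y of nut2 in the frame of fixture between -0.092 and 0.092 m and x of nut3 in the frame of fixture between -0.207 and -0.095 m and y of nut3 in the frame of fixture between -0.092 and 0.092 m and x of nut4 in the frame of fixture between -0.207 and -0.095 m and y of nut4 in the frame of fixture between -0.092 and 0.092 m and horizontal distance between block and seat above 0.1 m), for 0.2 s.
At the end, for the whole second after the job is handed in: All nuts lie in the tray. The scraper stands on the bench (4 mm, 0.1 rad), untouched. The block is flat on the plate (2.5 mm), square to the stops (0.05 rad), within 5 mm of the seat, at rest, pressing each stop with over 2 N while the fingers hold it (over 2 N) (x of nut1 in the frame of fixture between -0.207 and -0.095 m and y of nut1 in the frame of fixture between -0.092 and 0.092 m and z of each of nut1, nut2, nut3, nut4 in the frame of fixture below 0.032 m and x of nut2 in the frame of fixture between -0.207 and -0.095 m and y of nut2 in the frame of fixture between -0.092 and 0.092 m and x of nut3 in the frame of fixture between -0.207 and -0.095 m and y of nut3 in the frame of fixture between -0.092 and 0.092 m and x of nut4 in the frame of fixture between -0.207 and -0.095 m and y of nut4 in the frame of fixture between -0.092 and 0.092 m and height (world z) of scraper below 0.004 m and angle between scraper's own z axis and vertical below 0.1 rad and contact force between each of the arm, the fingers and scraper below 0.2 N and contact force between block and long_stop above 2 N and contact force between block and short_stop above 2 N and contact force between the fingers and block above 2 N and horizontal distance between block and seat below 0.005 m and z of block in the frame of seat below 0.0025 m and angle between block's own z axis and vertical below 0.05 rad and angle between the y axis of block and the y axis of fixture, either way round below 0.05 rad and linear speed of block below 0.01 m/s); the arm keeps its last pose, push and grip.
It fails at once if a brass nut is touched by the robot itself or by the valve block (contact force between any of the fingers, the arm, block and nut1 above 0.5 N or contact force between any of the fingers, the arm, block and nut2 above 0.5 N or contact force between any of the fingers, the arm, block and nut3 above 0.5 N or contact force between any of the fingers, the arm, block and nut4 above 0.5 N).
It fails at once if a bystander is shifted by more than 30 mm (distance of any of sealant, spanner, tape_roll, tee, mug, gauge from where it was at the start of the episode above 0.03 m).
It also fails if it takes over 72 s, if anything falls off the work surface, if the arm or the gripper's body presses on something with over 40 N, if the wrist force passes 120 N, or if a joint passes its speed limit or range.

## Robot

A 6-joint arm with a two-finger parallel gripper is mounted at the origin on the work surface. World frame = base frame: x ahead of the robot, y to its left, z up, the work surface at z = 0. Lengths are in m, angles in rad, forces in N, time in s.
With the tool pointing down it reaches from about 0.275 to 1 m from the base axis. Payload 8.4 kg.
Tool frame: the origin (TCP) lies on the front face of the gripper's body, between the roots of the fingers; the fingertips stand 73 mm ahead of it and the grasp point (between the pads) lies 54 mm ahead of it; x points along the fingers, y is the direction in which the jaws open and shut, and the axes are right-handed (so a half turn about x gives the same grasp; the last joint's range is limited). The gripper opens to 85 mm and grips with 20 to 120 N. Pads are 22 mm wide; open, the fingers measure 114 mm over their backs; the gripper's body (76 mm by 85 mm) begins 54 mm behind the grasp point. The pads swing forward as they close: fully open they stand 13 mm farther back than shut.
Start: joints at [1.321, 0.353, 1.633, -0, 1.155, -0.002], TCP at [0.153, 0.606, 0.304] pointing down, gripper open.
Joint ranges: [-2.63, 2.63], [-0.92, 2.1], [0.06, 2.66], [-1.3, 4.44], [0, 2.69], [-3.02, 3.02]. Speed limits (rad/s): [2.22, 2.22, 2.79, 3.14, 3.14, 3.14].

## Interface

Orientations are given as a 3x3 rotation matrix whose columns are the frame's x, y, z axes.
In Python, from workcell import ctrl gives the robot as it stands.
- The arm moves only by the tool send_rows, never from a script. Its argument "increments" is text: rows parted by semicolons, each of 5 numbers parted by spaces: the shift along the tool's x, y, z in mm, then the turn about the tool's x in degrees, then the opening, from -1 (shut) to 1 (fully open), so that 0 is half open. In form: tx ty tz yaw fingers; .... A call has 1 to 5 rows; each row is the pose to reach, as a shift and turn from the pose commanded when the call began, along the tool's axes at that moment; what a row does not reach only later rows make up. A row lasts 1/12 s, in which the tool goes at most 41.7 mm and 7.16 degrees, less where a joint would pass 70% of its speed; a pose out of reach is approached as far as the arm can. A call with a gripper value outside its range is refused whole. The fingers move at their own pace and stop on an object; "grip_force" is the grip in N (left out, the last holds). Time passes only in rows, so rows that repeat a pose let the fingers close. It gives the time, the measured TCP pose, the force and the opening at its end, in the units of the state.
- ctrl.observe(): the state, without advancing time (a new reading comes with each control period).
- ctrl.read_camera(name): name is "side" or "top" or "wrist"; returns (picture, depth): 420x560x3 uint8, red, green, blue; 420x560 float32, m along the optical axis (not along the pixel's ray), 0 where there is no reading.
- ctrl.calibration(name): a dict with "camera_matrix" (3x3 intrinsics, pixels), "k1" (the pictures are not rectified: a ray, as slopes to the right and down, at radius r is drawn at 1 + k1 r^2 times it, then the intrinsics apply), "extrinsics" (4x4, takes a point from world to camera coordinates); the wrist camera has in their place "tool_from_camera" (4x4, takes a point from camera to tool coordinates, whose origin is the TCP and whose axes are the tool frame's). Camera axes: x right, y down, z forward; pixel columns grow to the right and rows downward; lengths in m; the calibration is good to about 2 mm. A picture is of the moment at which its call begins: read the wrist's pose just before it. calibration takes no time and is no camera call.
- ctrl.sign_off(): hands the job in, once; it reports no verdict.
The state is a dict: "time": time; "qpos": joint angles; "qvel": joint speeds; "joint_torque": joint torques, N m; "eef_pos": TCP position; "tcp_rot": TCP orientation; "ft_force": force on the tool from outside, world axes, zero at the start; "wrist_torque": the same for the moment, N m; "finger_gap": opening from 0.0 (shut) to 1.0 (fully open).
Only numpy, scipy, OpenCV 4.12 (cv2) and the standard library are available. Lean on these libraries where they do the work, as an engineer would, in place of code of your own. Each camera call takes 0.05 s, during which the arm holds its last target.

## Working session

There is one attempt and no reset: what is moved stays moved. The work goes in short steps, Python scripts to look and compute and a tool call to move; the robot and the scene stay as the last step left them, time stands still between calls to the robot, and variables do not carry over. Pictures are saved under pics/ and viewed, and the job is handed in when it is done.

Besides the shell and the picture viewer there is one more tool, called in YAML: its name, and indented under it one key for each argument. send_rows: Moves the arm, as the interface text tells. Its arguments: {"type":"object","properties":{"increments":{"type":"string"},"grip_force":{"type":"number"}},"required":["increments"]}

```bash
ls; mkdir -p pics
cat > h.py <<'E'
import numpy as np, cv2
from workcell import ctrl
def save(cam,name):
    im,d=ctrl.read_camera(cam); cv2.imwrite('pics/'+name+'.png',im[:,:,::-1]); np.savez('pics/'+name+'.npz',im=im,d=d); return im,d
def Tcw(cam,st=None):
    c=ctrl.calibration(cam)
    if 'extrinsics' in c: return np.linalg.inv(np.array(c['extrinsics']))
    st=st or ctrl.observe(); T=np.eye(4);T[:3,:3]=np.array(st['tcp_rot']).reshape(3,3);T[:3,3]=st['eef_pos']
    return T@np.array(c['tool_from_camera'])
def ray(cam,uv,T):
    c=ctrl.calibration(cam);K=np.array(c['camera_matrix']);k=c['k1']
    uv=np.asarray(uv,float).reshape(-1,1,2)
    p=cv2.undistortPoints(uv,K,np.array([k,0,0,0.])).reshape(-1,2)
    return np.c_[p,np.ones(len(p))]
def onplane(cam,uv,z,T):
    r=ray(cam,uv,T)@T[:3,:3].T; o=T[:3,3]
    s=(z-o[2])/r[:,2]; return o+r*s[:,None]
def pts(cam,uv,d,T):
    uv=np.asarray(uv).reshape(-1,2); z=d[uv[:,1].astype(int),uv[:,0].astype(int)]
    return (ray(cam,uv,T)*z[:,None])@T[:3,:3].T+T[:3,3]
E
python3 - <<'E'
from h import *
print(ctrl.observe())
for c in ['top','side','wrist']:
    save(c,c+'0'); print(c,ctrl.calibration(c));
E
```

```text
pics
{'time': 0.0, 'qpos': array([ 1.32060843e+00,  3.53659027e-01,  1.63415846e+00,  9.52963670e-06,
        1.15520207e+00, -2.36828835e-03]), 'qvel': array([ 0.00188917, -0.00038927, -0.00093633, -0.00059681, -0.00022336,
        0.00057247]), 'joint_torque': array([-7.04733557e-04, -6.05259061e+01, -3.42047703e+01, -6.22935772e-05,
        9.67127999e-03, -1.92381543e-05]), 'eef_pos': array([0.15318904, 0.60553501, 0.30314441]), 'tcp_rot': array([[-3.61727623e-04,  2.45294244e-01,  9.69448608e-01],
       [-1.38031677e-03,  9.69447625e-01, -2.45294510e-01],
       [-9.99998982e-01, -1.42687597e-03, -1.20922270e-05]]), 'ft_force': array([ 1.41436716,  0.10159587, -0.54817656]), 'wrist_torque': array([-0.05197986,  0.0299565 ,  0.01149904]), 'finger_gap': 1.003156720878126}
top {'camera_matrix': array([[447.44896964,   0.        , 282.13258187],
       [  0.        , 447.44896964, 216.48859726],
       [  0.        ,   0.        ,   1.        ]]), 'k1': -0.03576402666841199, 'extrinsics': array([[-0.02064475, -0.99973649, -0.01003705,  0.02553007],
       [-0.98160841,  0.02217407,
[... 487 characters left out ...]
7868],
       [ 0.19403532,  0.6373449 , -0.74574914,  1.04149049],
       [ 0.        ,  0.        ,  0.        ,  1.        ]])}
wrist {'camera_matrix': array([[303.9675077 ,   0.        , 282.15491468],
       [  0.        , 303.9675077 , 206.77552605],
       [  0.        ,   0.        ,   1.        ]]), 'k1': -0.009126991607981395, 'tool_from_camera': array([[ 1.32767881e-04, -3.10483369e-01,  9.50578802e-01,
        -7.01658506e-02],
       [ 9.99999632e-01, -7.64483457e-04, -3.89370382e-04,
        -6.00111853e-04],
       [ 8.47594798e-04,  9.50578504e-01,  3.10483154e-01,
        -7.99303467e-02],
       [ 0.00000000e+00,  0.00000000e+00,  0.00000000e+00,
         1.00000000e+00]])}
```

View pics/top0.png

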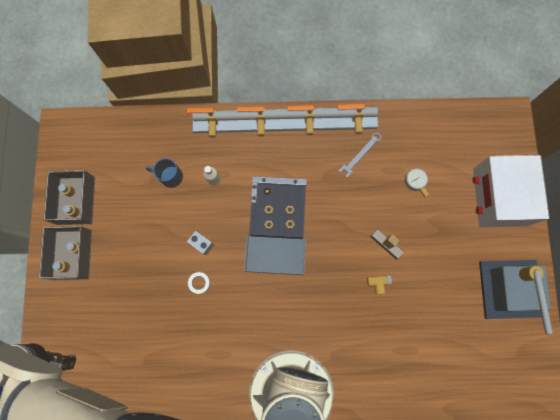

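View pics/side0.png

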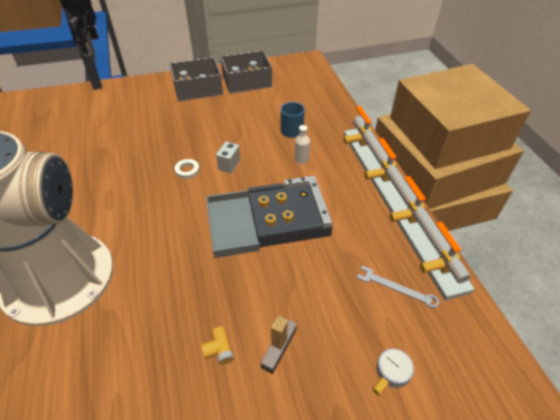

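View pics/wrist0.png

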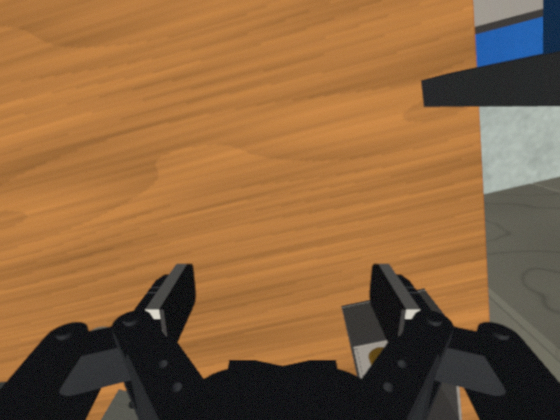

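Run:
```python
from h import *
im=cv2.imread('pics/top0.png')
a=cv2.resize(im[160:300,170:320],None,fx=4,fy=4,interpolation=cv2.INTER_CUBIC)
b=cv2.resize(im[220:300,350:420],None,fx=5,fy=5,interpolation=cv2.INTER_CUBIC)
cv2.imwrite('pics/c1.png',a);cv2.imwrite('pics/c2.png',b)
im=cv2.imread('pics/side0.png')
a=cv2.resize(im[170:260,195:345],None,fx=5,fy=5,interpolation=cv2.INTER_CUBIC)
b=cv2.resize(im[310:375,255:305],None,fx=8,fy=8,interpolation=cv2.INTER_CUBIC)
cv2.imwrite('pics/c3.png',a);cv2.imwrite('pics/c4.png',b)
```

```text
(no output)
```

View pics/c1.png

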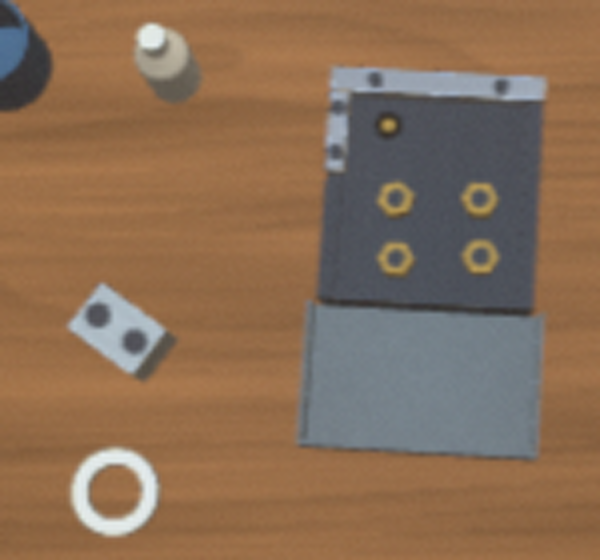

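View pics/c2.png

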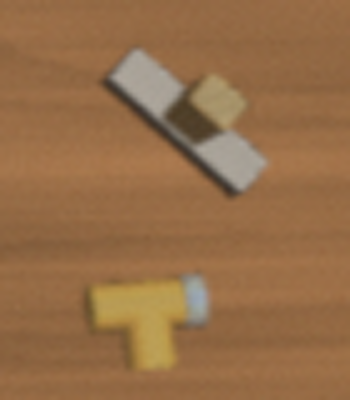

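View pics/c3.png

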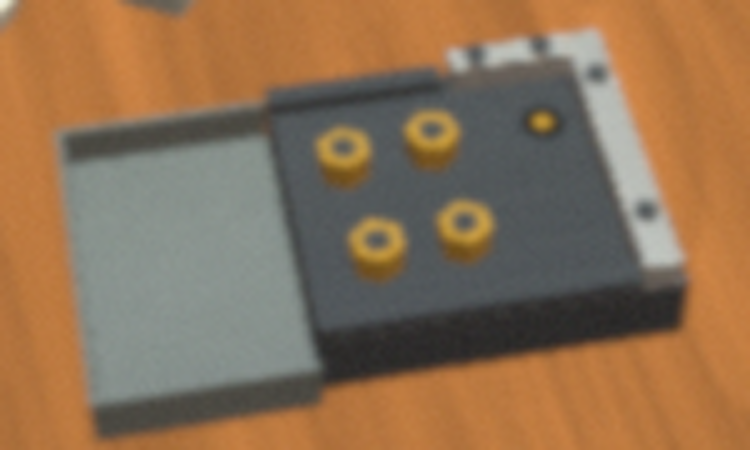

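View pics/c4.png

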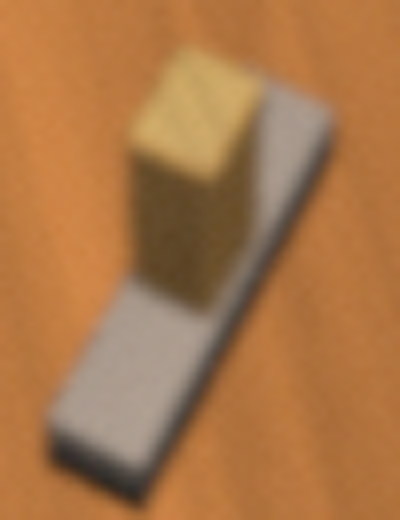

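Run:
```python
from h import *
np.set_printoptions(precision=4,suppress=True)
T=Tcw('top')
def f(l,z,o=(170,160),s=4):
    uv=(np.array(l,float)+.5)/s-.5+np.array(o); return onplane('top',uv,z,T)
P=lambda n,x:print(n,x[:,:2].tolist() if 0 else np.round(x[:,:2],4).tolist())
c=f([(331,67),(547,77),(545,101),(331,91)],.058);P('longstop',c)
P('rim near',f([(298,444),(538,459)],.03))
P('nuts',f([(396,199),(480,199),(395,259),(481,257)],.058))
P('seat',f([(389,125)],.04))
b=f([(99,283),(174,333),(136,377),(68,325)],.06);P('block',b);P('bc',b.mean(0)[None])
P('tape',f([(115,492)],.016)); P('bottle',f([(152,38)],.12))
s=f([(137,47),(268,160),(237,194),(106,82)],.028,(350,220),5);P('head',s);P('hc',s.mean(0)[None])
h=f([(211,73),(247,101),(222,130),(188,103)],.11,(350,220),5);P('handle',h);P('c',h.mean(0)[None])
P('tee',f([(90,305),(205,298),(152,365)],.03,(350,220),5))
# depth-based: fixture corners
d=np.load('pics/top0.npz')['d']
for uv in [(277,200),(277,255),(199,243),(280,182),(404,180)]: print(uv,pts('top',[uv],d,T)[0])
```

```text
longstop [[0.6707, 0.1057], [0.6584, -0.0655], [0.6388, -0.0633], [0.6509, 0.1059]]
rim near [[0.375, 0.1359], [0.3595, -0.0505]]
nuts [[0.5623, 0.0556], [0.5608, -0.0101], [0.5147, 0.0571], [0.5148, -0.0098]]
seat [[0.6267, 0.061]]
block [[0.5005, 0.2873], [0.4602, 0.2286], [0.4267, 0.2576], [0.4682, 0.3109]]
bc [[0.4639, 0.2711]]
tape [[0.3414, 0.2812]]
bottle [[0.679, 0.2376]]
head [[0.4973, -0.2857], [0.4236, -0.3638], [0.4027, -0.3428], [0.4754, -0.2648]]
hc [[0.4498, -0.3143]]
handle [[0.4676, -0.3118], [0.4503, -0.3322], [0.4333, -0.3161], [0.4499, -0.297]]
c [[0.4503, -0.3143]]
tee [[0.3359, -0.2465], [0.3385, -0.3181], [0.2983, -0.2828]]
(277, 200) [0.5958 0.0292 0.0407]
(277, 255) [0.4235 0.033  0.012 ]
(199, 243) [0.4607 0.2723 0.0602]
(280, 182) [0.6505 0.0183 0.0567]
(404, 180) [ 0.6631 -0.3904  0.0017]
```

```bash
cat >> h.py <<'E'
def st():
    s=ctrl.observe(); R=np.array(s['tcp_rot']).reshape(3,3); p=np.array(s['eef_pos'])
    az=np.degrees(np.arctan2(R[1,1],R[0,1])); return s,R,p,az
def goto(x,y,z,az):
    "tool-frame shift (mm) and yaw (deg) needed to put TCP at xyz with jaw axis azimuth az"
    s,R,p,a=st(); d=R.T@(np.array([x,y,z])-p)*1e3
    yw=-((az-a+180)%360-180)
    print('t',round(s['time'],2),'pos',np.round(p,4),'az',round(a,2),'| total',np.round(d,1),'yaw',round(yw,2),'rows>=',round(max(np.linalg.norm(d)/41.7,abs(yw)/7.16),1))
    return d,yw
E
python3 -c "
from h import *
d,y=goto(.45,-.314,.30,-43)
print(ctrl.observe()['tcp_rot'])"
```

```text
t 0.15 pos [0.1532 0.6056 0.3033] az 75.8 | total [   4.2 -818.7  513.3] yaw 118.8 rows>= 23.2
[[-2.91750159e-04  2.45294281e-01  9.69448622e-01]
 [-1.05010394e-03  9.69448054e-01 -2.45294453e-01]
 [-9.99999406e-01 -1.08958651e-03 -2.52521335e-05]]
```

send_rows:
  increments: "0 -33 21 6 1; 0 -66 42 12 1; 0 -99 63 18 1; 0 -132 84 24 1; 0 -165 105 30 1"

```text
time: 0.57
eef_pos: [0.2147, 0.4183, 0.3035]
tcp_rot: [[-0.0, 0.7, 0.714], [-0.0, 0.714, -0.7], [-1.0, -0.0, 0.0]]
ft_force: [1.2, -0.2, 0.6]
finger_gap: 0.999
```

```bash
python3 -c "
from h import *
d,y=goto(.45,-.314,.30,-43)"
```

```text
t 0.57 pos [0.2147 0.4183 0.3035] az 45.54 | total [   3.9 -357.9  680.9] yaw 88.54 rows>= 18.4
```

send_rows:
  increments: "0 -19 36 6 1; 0 -38 72 12 1; 0 -57 108 18 1; 0 -76 144 24 1; 0 -95 180 30 1"

```text
time: 0.98
eef_pos: [0.2773, 0.2248, 0.3039]
tcp_rot: [[0.0, 0.963, 0.268], [0.0, 0.268, -0.963], [-1.0, 0.0, -0.0]]
ft_force: [0.8, -0.3, 1.5]
finger_gap: 1.0
```

```bash
python3 -c "
from h import *
d,y=goto(.45,-.314,.30,-43)"
```

```text
t 0.98 pos [0.2773 0.2248 0.3039] az 15.55 | total [  3.9  22.  565.4] yaw 58.55 rows>= 13.6
```

send_rows:
  increments: "0 2 39 4 1; 0 4 78 8 1; 0 6 117 12 1; 0 8 156 16 1; 0 10 195 20 1"

```text
time: 1.4
eef_pos: [0.3401, 0.0398, 0.3041]
tcp_rot: [[0.001, 0.997, -0.076], [0.0, -0.076, -0.997], [-1.0, 0.001, -0.0]]
ft_force: [1.6, 0.5, 0.7]
finger_gap: 0.994
```

```bash
python3 -c "
from h import *
d,y=goto(.45,-.314,.30,-43);save('wrist','w1')"
```

```text
t 1.4 pos [0.3401 0.0398 0.3041] az -4.39 | total [  4.2 136.6 344.3] yaw 38.61 rows>= 8.9
```

View pics/w1.png

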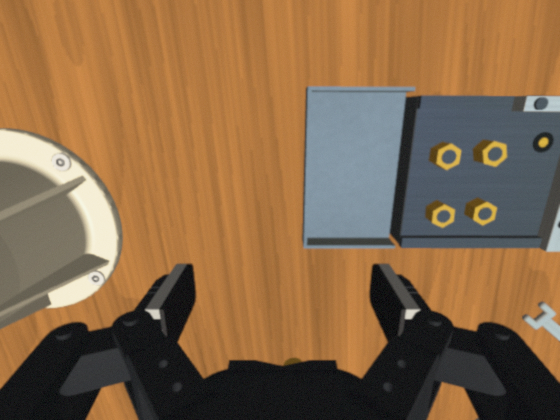

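Run:
```python
from h import *
im=cv2.imread('pics/w1.png')
cv2.imwrite('pics/w1c.png',cv2.resize(im[75:260,295:560],None,fx=3,fy=3,interpolation=cv2.INTER_CUBIC))
T=Tcw('wrist')
np.set_printoptions(precision=4,suppress=True)
print(onplane('wrist',[(446,156),(491,153),(443,215),(484,212)],.058,T))
print(onplane('wrist',[(306,88),(304,248)],.03,T))
print(onplane('wrist',[(543,142)],.04,T))
```

```text
[[ 0.5153  0.0497  0.058 ]
 [ 0.5622  0.0489  0.058 ]
 [ 0.5173 -0.0161  0.058 ]
 [ 0.5627 -0.0165  0.058 ]]
[[ 0.3761  0.1296  0.03  ]
 [ 0.362  -0.0564  0.03  ]]
[[0.6301 0.0525 0.04  ]]
```

View pics/w1c.png

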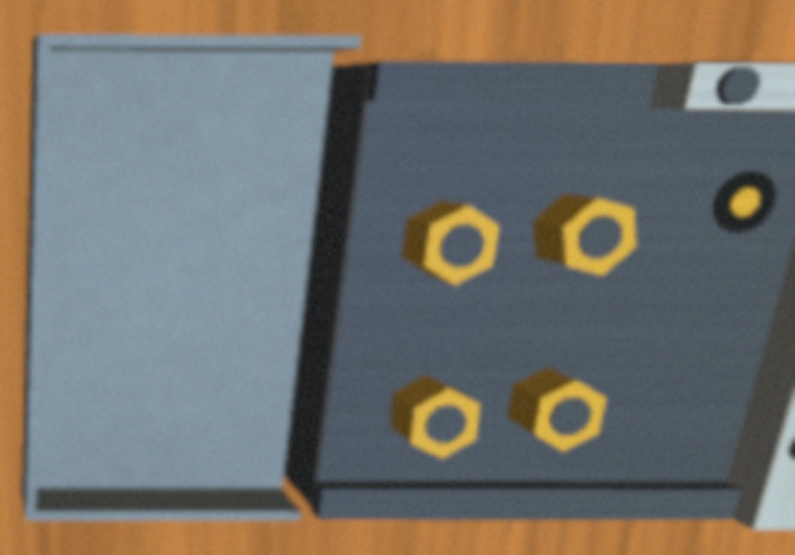

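send_rows:
  increments: "0 15 38 4 1; 0 30 76 8 1; 0 45 115 12 1; 0 60 154 16 1; 0 75 192 20 1"

```text
time: 1.87
eef_pos: [0.4009, -0.1575, 0.3039]
tcp_rot: [[0.0, 0.911, -0.413], [-0.0, -0.413, -0.911], [-1.0, 0.0, -0.0]]
ft_force: [1.8, 0.7, 0.8]
finger_gap: 0.998
```

```bash
cat >> h.py <<'E'
def savew(name):
    T=Tcw('wrist'); im,d=save('wrist',name); return im,d,T
E
python3 -c "
from h import *
d,y=goto(.42,-.25,.30,-43);d,y=goto(.45,-.314,.30,-43)"
```

```text
t 1.87 pos [ 0.4009 -0.1575  0.3039] az -24.41 | total [ 3.9 55.7 76.3] yaw 18.59 rows>= 2.6
t 1.87 pos [ 0.4009 -0.1575  0.3039] az -24.41 | total [  3.9 109.4 122.2] yaw 18.59 rows>= 3.9
```

send_rows:
  increments: "0 25 25 6 1; 0 50 50 12 1; 0 75 70 18 1; 0 85 80 19 1; 0 85 80 19 1"

```text
time: 2.28
eef_pos: [0.4465, -0.2654, 0.3035]
tcp_rot: [[0.0, 0.728, -0.686], [-0.001, -0.686, -0.728], [-1.0, 0.0, 0.0]]
ft_force: [-0.5, 0.1, 0.0]
finger_gap: 0.998
```

```bash
python3 -c "
from h import *
d,y=goto(.45,-.314,.30,-43);im,d,T=savew('w2');np.save('pics/w2T.npy',T)"
```

```text
t 2.28 pos [ 0.4465 -0.2654  0.3035] az -43.29 | total [ 3.6 35.9 33. ] yaw -0.29 rows>= 1.2
```

View pics/w2.png

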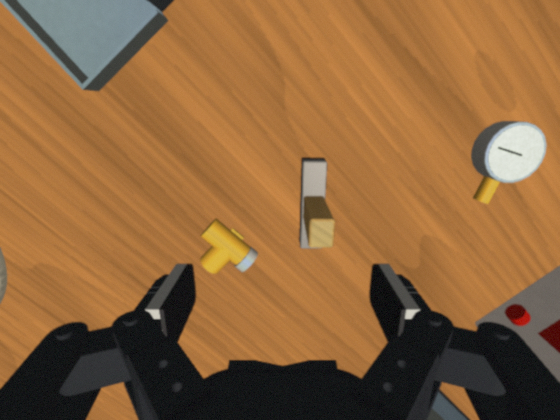

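```bash
python3 -c "
from h import *
im=cv2.imread('pics/w2.png');cv2.imwrite('pics/w2c.png',cv2.resize(im[150:255,280:350],None,fx=5,fy=5,interpolation=cv2.INTER_CUBIC))"
```

```text
(no output)
```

View pics/w2c.png

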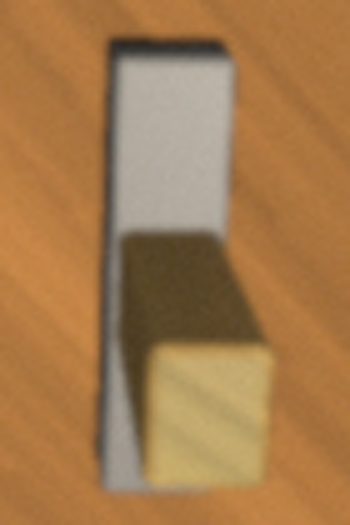

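```bash
python3 -c "
from h import *
T=np.load('pics/w2T.npy')
np.set_printoptions(precision=4,suppress=True)
f=lambda l,z:onplane('wrist',(np.array(l,float)+.5)/5-.5+np.array([280,150]),z,T)
h=f([(150,344),(273,346),(267,487),(145,484)],.11);print(h,h.mean(0))
g=f([(115,56),(234,58),(103,490)],.028);print(g)
e=h[0]-h[3]+h[1]-h[2];print(np.degrees(np.arctan2(e[1],e[0])))
e=g[0]-g[2];print(np.linalg.norm(e),np.degrees(np.arctan2(e[1],e[0])))
goto(h.mean(0)[0],h.mean(0)[1],.2,-43)
print(ctrl.observe()['ft_force'])"
```

```text
[[ 0.4523 -0.2963  0.11  ]
 [ 0.4686 -0.3122  0.11  ]
 [ 0.4492 -0.3333  0.11  ]
 [ 0.4327 -0.3169  0.11  ]] [ 0.4507 -0.3147  0.11  ]
[[ 0.4782 -0.2661  0.028 ]
 [ 0.4976 -0.2851  0.028 ]
 [ 0.4029 -0.3448  0.028 ]]
46.89511638617255
0.10886357675371257 46.27871858813549
t 2.33 pos [ 0.4456 -0.2636  0.3033] az -43.18 | total [103.3  38.8  33.7] yaw -0.18 rows>= 2.8
[-0.1552 -0.3793 -0.1435]
```

send_rows:
  increments: "35 13 11 0.3 1; 70 26 23 0.3 1; 95 39 34 0.3 1; 120 39 34 0.3 1; 140 39 34 0.3 1"
  grip_force: 60

```text
time: 2.75
eef_pos: [0.4497, -0.3131, 0.1621]
tcp_rot: [[-0.002, 0.727, -0.687], [0.002, -0.687, -0.727], [-1.0, -0.002, 0.0]]
ft_force: [0.0, 0.9, -0.5]
finger_gap: 0.997
```

```bash
python3 -c "
from h import *
goto(.4507,-.3147,.131,-43.5);savew('w3')"
```

```text
t 2.75 pos [ 0.4497 -0.3131  0.1621] az -43.37 | total [31.1  1.9  0.5] yaw 0.13 rows>= 0.7
```

View pics/w3.png

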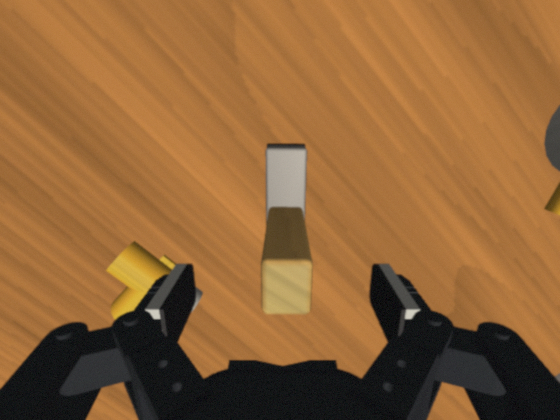

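send_rows:
  increments: "15 1 0 0 1; 28 1 0 0 1; 28 1 0 0 0; 28 1 0 0 -0.5; 28 1 0 0 -1"

```text
time: 3.22
eef_pos: [0.4518, -0.3147, 0.1371]
tcp_rot: [[0.001, 0.726, -0.687], [-0.0, -0.687, -0.726], [-1.0, 0.001, -0.0]]
ft_force: [-0.5, 0.4, 0.3]
finger_gap: 0.606
```

send_rows:
  increments: "0 0 0 0 -1; 0 0 0 0 -1; 0 0 0 0 -1; 0 0 0 0 -1; 0 0 0 0 -1"

```text
time: 3.63
eef_pos: [0.4517, -0.3151, 0.137]
tcp_rot: [[0.001, 0.725, -0.688], [0.0, -0.688, -0.725], [-1.0, 0.0, -0.0]]
ft_force: [-0.8, 2.2, 6.7]
finger_gap: 0.273
```

```bash
python3 -c "
from h import *
goto(.4507,-.3147,.131,-43.5);print(ctrl.observe()['ft_force'],ctrl.observe()['finger_gap'])
savew('w4')
o=np.array([.576,.026]);t=np.radians(-4.35);R=np.array([[np.cos(t),-np.sin(t)],[np.sin(t),np.cos(t)]])
for q in [(.030,-.007),(-.125,-.007)]: print(q,o+R@q)
for n in [(.5153,.056),(.5622,.0555),(.5173,-.0097),(.5627,-.010),(.5623,.0556),(.5608,-.0101),(.5147,.0571),(.5148,-.0098)]: print(R.T@(np.array(n)-o))
"
```

```text
t 3.63 pos [ 0.4517 -0.3151  0.137 ] az -43.5 | total [ 6.  -1.   0.4] yaw -0.0 rows>= 0.1
[-0.83192446  2.21285682  6.67474926] 0.27292730293765316
(0.03, -0.007) [0.60538264 0.0167447 ]
(-0.125, -0.007) [0.45082914 0.02850128]
[-0.06280061  0.02530955]
[-0.01599779  0.02836831]
[-0.0558231  -0.04004949]
[-0.01053113 -0.03690509]
[-0.01590566  0.0284756 ]
[-0.01241807 -0.03714891]
[-0.06348232  0.02636087]
[-0.05830831 -0.04033882]
```

View pics/w4.png

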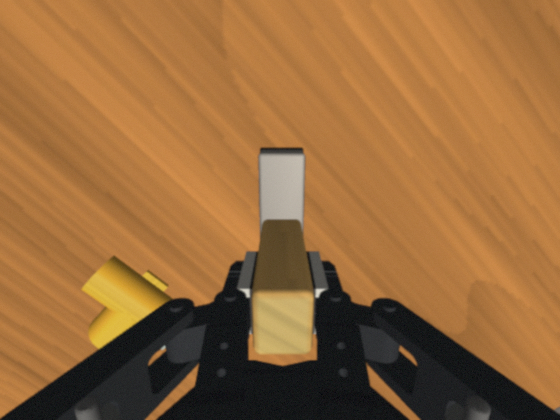

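send_rows:
  increments: "-20 0 0 0 -1; -45 0 0 0 -1; -80 0 0 0 -1; -120 0 0 0 -1; -150 0 0 0 -1"

```text
time: 4.1
eef_pos: [0.4516, -0.3153, 0.289]
tcp_rot: [[0.001, 0.725, -0.688], [-0.001, -0.688, -0.725], [-1.0, 0.002, -0.0]]
ft_force: [1.5, -1.0, -1.7]
finger_gap: 0.276
```

```bash
python3 -c "
from h import *
goto(.6054,.0167,.280,-4.35);print(ctrl.observe()['ft_force'],ctrl.observe()['finger_gap'])"
```

```text
t 4.1 pos [ 0.4516 -0.3153  0.289 ] az -43.49 | total [   8.9 -117.  -346.7] yaw -39.14 rows>= 8.8
[ 1.54475878 -1.01776117 -1.66941092] 0.276299709291225
```

send_rows:
  increments: "0 -10 -30 -4 -1; 0 -22 -65 -8 -1; 0 -34 -101 -12 -1; 0 -46 -137 -16 -1; 0 -58 -173 -20 -1"

```text
time: 4.52
eef_pos: [0.5287, -0.1482, 0.2864]
tcp_rot: [[0.001, 0.918, -0.396], [-0.0, -0.396, -0.918], [-1.0, 0.001, -0.0]]
ft_force: [0.9, -0.7, -2.0]
finger_gap: 0.274
```

```bash
python3 -c "
from h import *
goto(.6054,.0167,.280,-4.35);print(ctrl.observe()['ft_force'],ctrl.observe()['finger_gap'])"
```

```text
t 4.52 pos [ 0.5287 -0.1482  0.2864] az -23.33 | total [   6.5    5.1 -181.8] yaw -18.98 rows>= 4.4
[ 0.90946534 -0.66841156 -1.98435317] 0.27444022162436266
```

send_rows:
  increments: "2 1 -36 -4 -1; 4 2 -75 -8 -1; 6 3 -115 -12 -1; 7 4 -150 -16 -1; 7 5 -174 -19 -1"

```text
time: 4.93
eef_pos: [0.6032, 0.0108, 0.279]
tcp_rot: [[0.0, 0.997, -0.073], [0.001, -0.073, -0.997], [-1.0, 0.0, -0.001]]
ft_force: [1.8, 0.7, -1.4]
finger_gap: 0.274
```

send_rows:
  increments: "0 0 0 0 -1; 0 0 0 0 -1"

```text
time: 5.1
eef_pos: [0.6026, 0.0089, 0.2789]
tcp_rot: [[-0.0, 0.997, -0.076], [-0.0, -0.076, -0.997], [-1.0, -0.0, 0.0]]
ft_force: [-0.4, -0.8, -1.6]
finger_gap: 0.27
```

```bash
python3 -c "
from h import *
goto(.6054,.0167,.280,-4.35);print(ctrl.observe()['ft_force'],ctrl.observe()['finger_gap']);i,d,T=savew('w5');np.save('pics/w5T.npy',T)
save('side','s5')"
```

```text
t 5.1 pos [0.6026 0.0089 0.2789] az -4.38 | total [-1.1  2.2 -8. ] yaw -0.03 rows>= 0.2
[-0.35608535 -0.81417504 -1.58389949] 0.2703896236044806
```

View pics/w5.png

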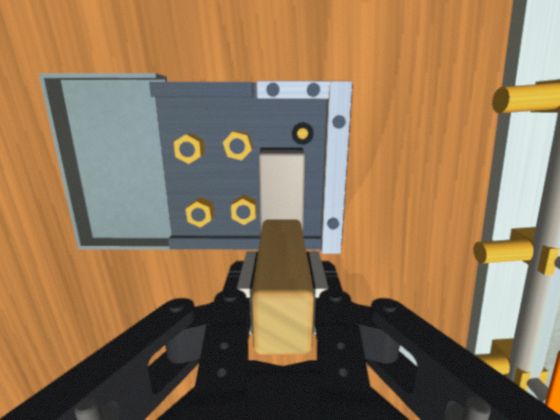

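View pics/s5.png

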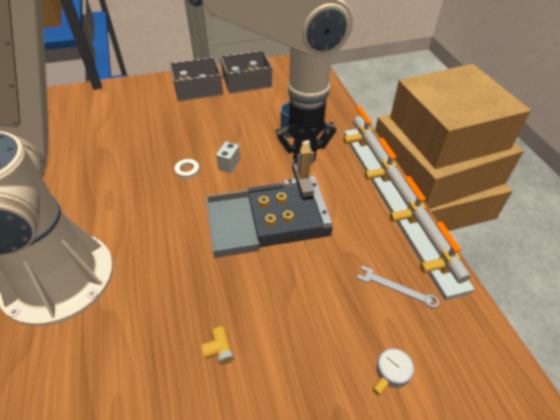

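```bash
python3 -c "
from h import *
im=cv2.imread('pics/w5.png');cv2.imwrite('pics/w5c.png',cv2.resize(im[70:260,145:360],None,fx=3.5,fy=3.1,interpolation=cv2.INTER_CUBIC))"
```

```text
(no output)
```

View pics/w5c.png

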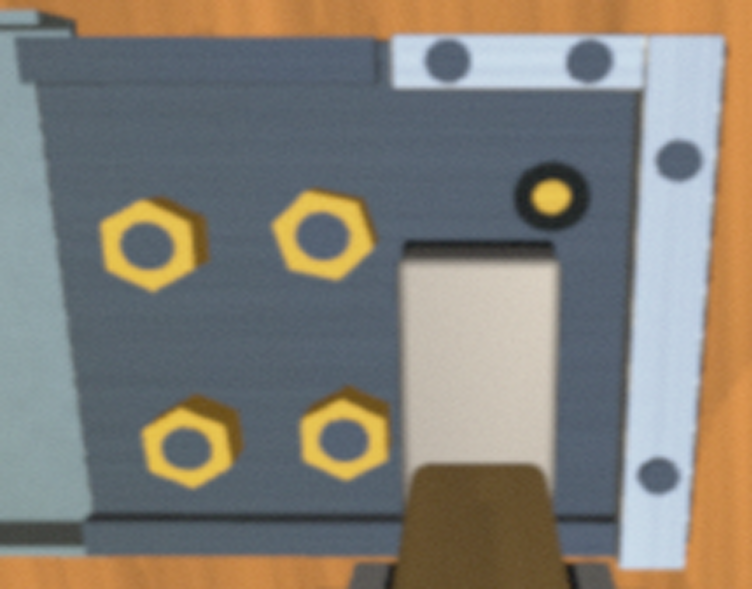

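```bash
python3 -c "
from h import *
T=np.load('pics/w5T.npy')
np.set_printoptions(precision=4,suppress=True)
f=lambda l,z:onplane('wrist',(np.array(l,float)+.5)/np.array([3.5,3.1])-.5+np.array([145,70]),z,T)[:,:2]
o=f([(724,37),(684,569)],.058);print('outer',o)
i=f([(646,37),(620,567)],.058);print('inner',i)
for e in(o,i):
  v=e[0]-e[1];print(np.linalg.norm(v),np.degrees(np.arctan2(-v[0],v[1])))
s=f([(551,196)],.04);print('seat',s)
n=f([(149,245),(324,236),(191,447),(345,438)],.058);print(n)
ss=f([(392,88),(640,88)],.058);print('short inner',ss);v=ss[1]-ss[0];print(np.degrees(np.arctan2(v[1],v[0])))
t=np.radians(-4.35);R=np.array([[np.cos(t),-np.sin(t)],[np.sin(t),np.cos(t)]])
print('o from seat',s-R@[.048,.038],'o from outer',o.mean(0)-R@[.09,0],'inner', i.mean(0)-R@[.07,0])
og=(s-R@[.048,.038])[0]
print((n-og)@R, (ss-og)@R, (o-og)@R)
h=f([(404,258),(558,262)],.1789-.137+.1+.028);print('head far edge corners',(h-og)@R, h)
"
```

```text
outer [[ 0.6714  0.105 ]
 [ 0.6581 -0.0634]]
inner [[ 0.6516  0.1065]
 [ 0.6388 -0.0611]]
0.1689184130146518 -4.5134236012798175
0.1681199584467933 -4.377815092817214
seat [[0.626  0.0625]]
[[ 0.5155  0.0578]
 [ 0.5632  0.0568]
 [ 0.5163 -0.008 ]
 [ 0.5612 -0.0084]]
short inner [[0.5859 0.0977]
 [0.6496 0.0928]]
-4.4153863092582775
o from seat [[0.5753 0.0282]] o from outer [0.575  0.0276] inner [0.5754 0.028 ]
[[-0.0619  0.025 ]
 [-0.0143  0.0276]
 [-0.0561 -0.0406]
 [-0.0112 -0.0375]] [[0.0053 0.0701]
 [0.0692 0.0701]] [[ 0.09    0.0839]
 [ 0.0895 -0.085 ]]
head far edge corners [[0.0153 0.0366]
 [0.0411 0.0358]] [[0.5933 0.0635]
 [0.6189 0.0608]]
```

send_rows:
  increments: "0 3 -12 0 -1; 25 3 -12 0 -1; 55 3 -12 0 -1; 75 3 -12 0 -1; 85 3 -12 0 -1"

```text
time: 5.62
eef_pos: [0.6049, 0.0188, 0.1914]
tcp_rot: [[-0.004, 0.997, -0.08], [-0.0, -0.08, -0.997], [-1.0, -0.004, 0.0]]
ft_force: [-0.2, -0.3, -1.2]
finger_gap: 0.274
```

send_rows:
  increments: "4 0 0 0 -1; 8 0 0 0 -1; 11 0 0 0 -1; 13 0 0 0 -1; 13 0 0 0 -1"

```text
time: 6.03
eef_pos: [0.6068, 0.0194, 0.1815]
tcp_rot: [[0.001, 0.997, -0.079], [0.0, -0.079, -0.997], [-1.0, 0.001, -0.0]]
ft_force: [-0.7, -0.3, -1.4]
finger_gap: 0.276
```

```bash
python3 -c "
from h import *
goto(.6054,.021,.1795,-4.4);print(ctrl.observe()['ft_force'],ctrl.observe()['finger_gap']);i,d,T=savew('w6')"
```

```text
t 6.03 pos [0.6068 0.0194 0.1815] az -4.51 | total [ 2.  -1.5 -1.5] yaw -0.11 rows>= 0.1
[-0.67541906 -0.29560838 -1.39773653] 0.2759020959892354
```

View pics/w6.png

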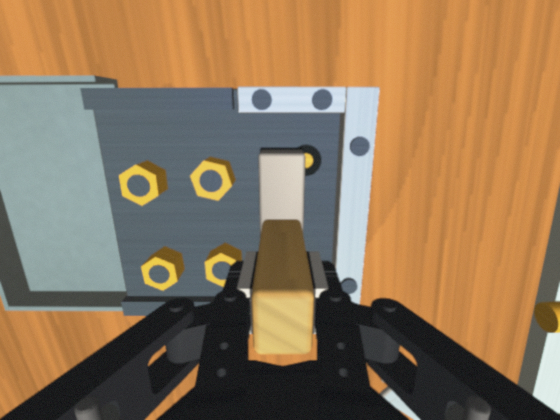

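send_rows:
  increments: "1 -10 0 0 -1; 1 -21 0 0 -1; 1 -33 0 0 -1; 1 -45 0 0 -1; 1 -57 0 0 -1"

```text
time: 6.5
eef_pos: [0.5479, 0.024, 0.18]
tcp_rot: [[-0.0, 0.997, -0.078], [-0.0, -0.078, -0.997], [-1.0, -0.0, 0.0]]
ft_force: [1.0, 0.4, -2.5]
finger_gap: 0.271
```

send_rows:
  increments: "0 -13 0 0 -1; 0 -26 0 0 -1; 0 -39 0 0 -1; 0 -52 0 0 -1; 0 -65 0 0 -1"

```text
time: 6.92
eef_pos: [0.4829, 0.0291, 0.1801]
tcp_rot: [[-0.0, 0.997, -0.078], [0.0, -0.078, -0.997], [-1.0, -0.0, 0.0]]
ft_force: [0.3, 1.3, -1.2]
finger_gap: 0.276
```

send_rows:
  increments: "0 -12 0 0 -1; 0 -17 0 0 -1; 0 -17 0 0 -1"

```text
time: 7.17
eef_pos: [0.4662, 0.0304, 0.18]
tcp_rot: [[-0.001, 0.997, -0.078], [-0.0, -0.078, -0.997], [-1.0, -0.001, 0.0]]
ft_force: [-0.1, 0.3, -0.9]
finger_gap: 0.278
```

```bash
python3 -c "
from h import *
goto(.6054,.021,.1795,-4.4);print(ctrl.observe()['ft_force'],ctrl.observe()['finger_gap']);i,d,T=savew('w7');save('side','s7')"
```

```text
t 7.17 pos [0.4662 0.0304 0.18  ] az -4.49 | total [  0.4 139.5  -1.5] yaw -0.09 rows>= 3.3
[-0.05577135  0.29124951 -0.87509512] 0.2778818841442583
```

View pics/w7.png

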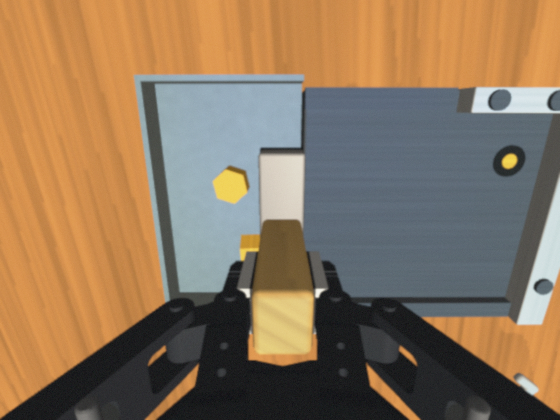

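View pics/s7.png

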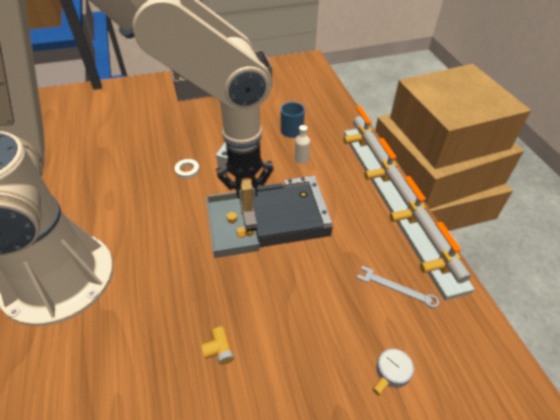

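Plate is clear. I'll lift and look at the tray.

send_rows:
  increments: "-20 0 0 0 -1; -50 10 0 0 -1; -80 30 20 0 -1; -105 55 50 0 -1; -105 60 80 0 -1"

```text
time: 7.68
eef_pos: [0.5268, -0.0548, 0.2901]
tcp_rot: [[0.01, 0.997, -0.076], [-0.001, -0.076, -0.997], [-1.0, 0.01, -0.0]]
ft_force: [2.3, -0.4, -0.9]
finger_gap: 0.272
```

```bash
python3 -c "
from h import *
goto(.4507,-.3147,.28,-43.5);i,d,T=savew('w8');save('side','s8')
im=cv2.imread('pics/s8.png');cv2.imwrite('pics/s8c.png',cv2.resize(im[170:260,195:345],None,fx=5,fy=5,interpolation=cv2.INTER_CUBIC))"
```

```text
t 7.68 pos [ 0.5268 -0.0548  0.2901] az -4.39 | total [  9.5 -56.1 264.9] yaw 39.11 rows>= 6.5
```

View pics/w8.png

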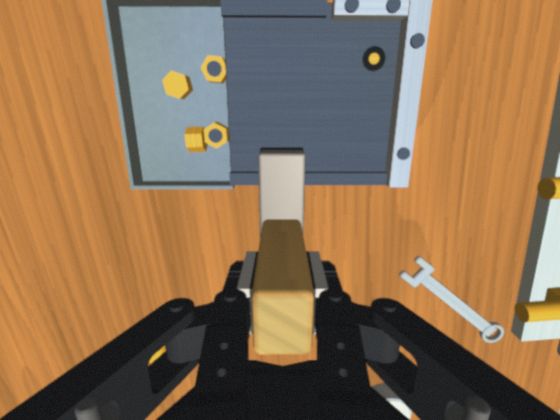

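View pics/s8c.png

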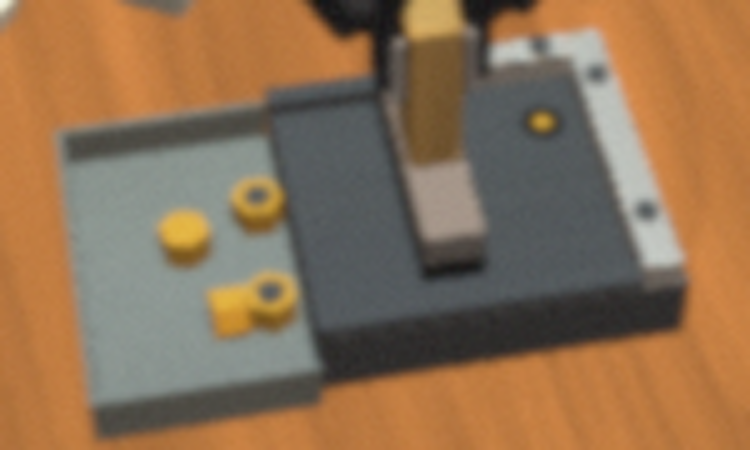

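send_rows:
  increments: "2 -9 38 5 -1; 4 -18 76 10 -1; 6 -27 114 16 -1; 8 -36 152 22 -1; 9 -45 190 28 -1"

```text
time: 8.2
eef_pos: [0.4611, -0.2413, 0.2754]
tcp_rot: [[-0.0, 0.841, -0.541], [0.0, -0.541, -0.841], [-1.0, -0.0, -0.0]]
ft_force: [0.6, -0.3, -1.8]
finger_gap: 0.272
```

```bash
python3 -c "
from h import *
goto(.4517,-.3151,.25,-43.5)
d=save('top','t9')[1];T=Tcw('top')
im=cv2.imread('pics/t9.png');cv2.imwrite('pics/t9c.png',cv2.resize(im[160:300,170:320],None,fx=4,fy=4,interpolation=cv2.INTER_CUBIC))
hsv=cv2.cvtColor(im,cv2.COLOR_BGR2HSV);m=cv2.inRange(hsv,(18,110,80),(35,255,255));m[:230]=0;m[280:]=0;m[:,:240]=0;m[:,310:]=0
n,l,s,c=cv2.connectedComponentsWithStats(m)
for i in range(1,n):
  if s[i,4]>5:
    v,u=np.nonzero(l==i);p=pts('top',np.c_[u,v],d,T);print(s[i],p.mean(0),np.percentile(p[:,2],[5,50,95]))
"
```

```text
t 8.2 pos [ 0.4611 -0.2413  0.2754] az -32.77 | total [25.4 32.1 67.1] yaw 10.73 rows>= 1.9
[263 237   7   8  19] [0.46758537 0.06587922 0.02400161] [0.01959512 0.02475122 0.02705652]
[284 242   8  11  57] [ 0.44363201 -0.00137083  0.02633214] [0.02078593 0.02624786 0.03210832]
[267 250   7   8  40] [0.42718552 0.05440047 0.02313403] [0.01904273 0.02340092 0.02836288]
```

View pics/t9c.png

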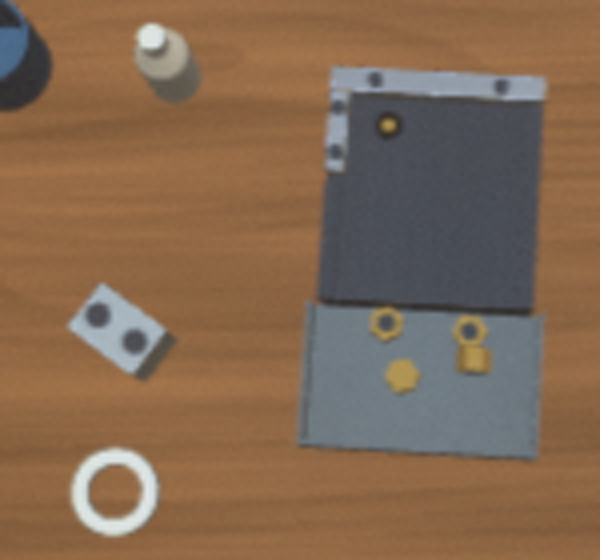

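send_rows:
  increments: "5 12 25 4 -1; 10 26 52 8 -1; 15 32 67 10.7 -1; 25 32 67 10.7 -1; 25 32 67 10.7 -1"

```text
time: 8.67
eef_pos: [0.4519, -0.3136, 0.2487]
tcp_rot: [[-0.002, 0.728, -0.685], [0.002, -0.685, -0.728], [-1.0, -0.003, 0.0]]
ft_force: [-0.2, 1.2, -3.0]
finger_gap: 0.271
```

```bash
python3 -c "
from h import *
goto(.4517,-.3151,.139,-43.5)"
```

```text
t 8.67 pos [ 0.4519 -0.3136  0.2487] az -43.25 | total [109.7   1.3   1.2] yaw 0.25 rows>= 2.6
```

send_rows:
  increments: "30 0 0 0 -1; 60 0 0 0 -1; 85 0 0 0 -1; 100 0 0 0 -1; 107 0 0 0 -1"

```text
time: 9.08
eef_pos: [0.4519, -0.3117, 0.1415]
tcp_rot: [[-0.003, 0.73, -0.683], [0.003, -0.683, -0.73], [-1.0, -0.004, 0.0]]
ft_force: [0.7, 0.2, -1.2]
finger_gap: 0.27
```

send_rows:
  increments: "2 0 0 0 -1; 4 0 0 0 -1; 4 0 0 0 -1; 4 0 0 0 -1"

```text
time: 9.42
eef_pos: [0.4533, -0.3139, 0.1409]
tcp_rot: [[0.001, 0.729, -0.684], [-0.001, -0.684, -0.729], [-1.0, 0.002, -0.0]]
ft_force: [0.4, 0.7, -1.1]
finger_gap: 0.27
```

send_rows:
  increments: "2 0 0 0 -1; 3 0 0 0 -1; 4 0 0 0 -1; 4 0 0 0 -1"

```text
time: 9.75
eef_pos: [0.4529, -0.314, 0.137]
tcp_rot: [[0.001, 0.729, -0.685], [-0.001, -0.685, -0.729], [-1.0, 0.001, -0.0]]
ft_force: [-3.9, 0.8, 9.7]
finger_gap: 0.276
```

Contact with the bench (9.7 N); open.

send_rows:
  increments: "-0.5 0 0 0 -0.3; -0.5 0 0 0 0.2; -0.5 0 0 0 1; -0.5 0 0 0 1; -0.5 0 0 0 1"

```text
time: 10.17
eef_pos: [0.4526, -0.3137, 0.1363]
tcp_rot: [[-0.0, 0.729, -0.685], [0.0, -0.685, -0.729], [-1.0, -0.0, -0.0]]
ft_force: [-0.5, 1.2, 0.0]
finger_gap: 0.895
```

send_rows:
  increments: "0 0 0 0 1; -30 0 0 0 1; -65 0 0 0 1; -100 0 0 0 1; -140 0 -20 0 1"

```text
time: 10.58
eef_pos: [0.4637, -0.3009, 0.2745]
tcp_rot: [[-0.002, 0.728, -0.686], [0.0, -0.686, -0.728], [-1.0, -0.002, 0.001]]
ft_force: [0.8, -0.9, -0.5]
finger_gap: 0.999
```

```bash
python3 -c "
from h import *
goto(.4639,.2711,.25,-36);i,d,T=savew('w10');save('side','s10')"
```

```text
t 10.58 pos [ 0.4637 -0.3009  0.2745] az -43.28 | total [  24.7 -392.  -416.6] yaw -7.28 rows>= 13.7
```

View pics/w10.png

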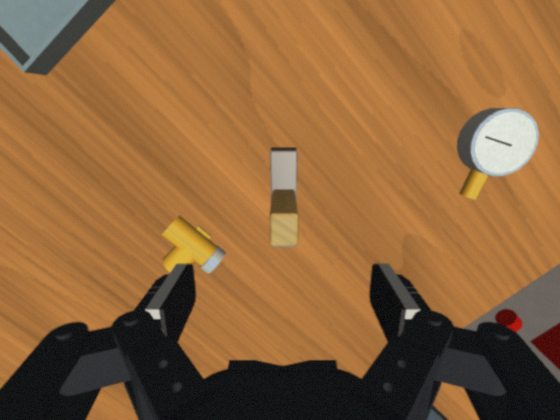

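View pics/s10.png

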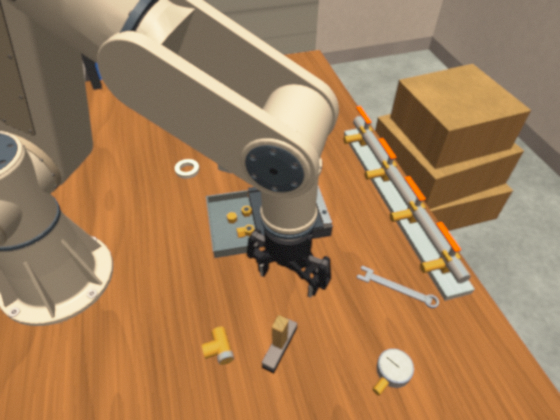

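send_rows:
  increments: "0 -28 -30 -1 1; 0 -56 -60 -2 1; 0 -84 -90 -3 1; 0 -112 -120 -4 1; 0 -140 -150 -5 1"

```text
time: 11.1
eef_pos: [0.4653, -0.0932, 0.2731]
tcp_rot: [[-0.0, 0.786, -0.618], [0.0, -0.618, -0.786], [-1.0, -0.0, 0.0]]
ft_force: [0.7, 0.5, 0.8]
finger_gap: 1.004
```

send_rows:
  increments: "0 -28 -30 -1 1; 0 -56 -60 -2 1; 0 -84 -90 -2 1; 0 -112 -120 -2 1; 0 -140 -150 -2 1"

```text
time: 11.52
eef_pos: [0.4479, 0.1114, 0.2733]
tcp_rot: [[-0.0, 0.807, -0.591], [-0.0, -0.591, -0.807], [-1.0, -0.0, 0.0]]
ft_force: [0.4, -0.4, 0.1]
finger_gap: 1.001
```

```bash
python3 -c "
from h import *
goto(.4639,.2711,.28,-36)"
```

```text
t 11.52 pos [0.4479 0.1114 0.2733] az -36.2 | total [  -6.8  -81.4 -138.4] yaw -0.2 rows>= 3.9
```

send_rows:
  increments: "0 -22 -36 0 1; 0 -44 -72 0 1; 0 -66 -105 0 1; 0 -80 -128 0 1; 0 -80 -128 0 1"

```text
time: 11.93
eef_pos: [0.46, 0.2647, 0.2732]
tcp_rot: [[0.001, 0.809, -0.588], [0.002, -0.588, -0.809], [-1.0, -0.0, -0.002]]
ft_force: [1.1, 0.4, -0.5]
finger_gap: 1.0
```

```bash
python3 -c "
from h import *
goto(.4639,.2711,.28,-36);i,d,T=savew('w11');np.save('pics/w11T.npy',T)
im=cv2.imread('pics/w11.png');cv2.imwrite('pics/w11c.png',cv2.resize(im[150:300,200:360],None,fx=4,fy=4,interpolation=cv2.INTER_CUBIC))"
```

```text
t 11.93 pos [0.46   0.2647 0.2732] az -36.01 | total [-6.8 -0.6 -7.5] yaw -0.01 rows>= 0.2
```

View pics/w11.png

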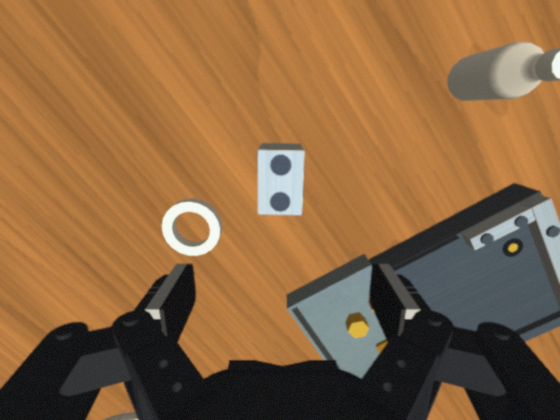

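View pics/w11c.png

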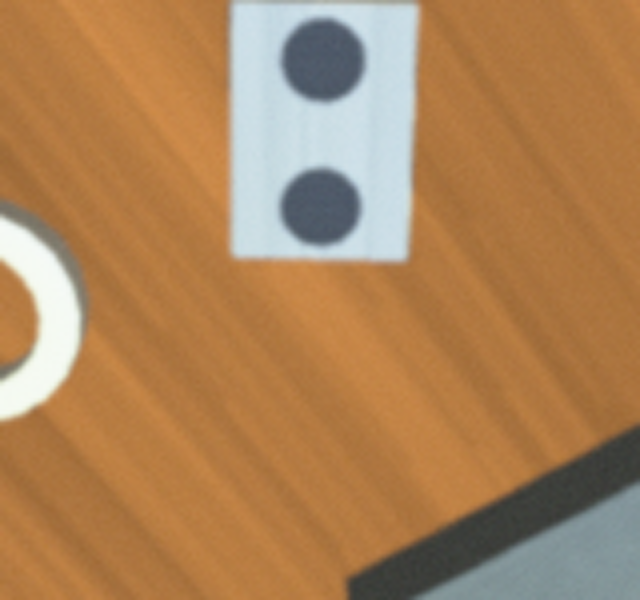

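```bash
python3 -c "
from h import *
T=np.load('pics/w11T.npy');np.set_printoptions(precision=4,suppress=True)
f=lambda l,z:onplane('wrist',(np.array(l,float)+.5)/4-.5+np.array([200,150]),z,T)[:,:2]
b=f([(231,2),(419,3),(408,262),(232,259)],.06);print(b,b.mean(0))
for v in (b[0]-b[3],b[1]-b[2],b[1]-b[0],b[2]-b[3]):print(np.linalg.norm(v),np.degrees(np.arctan2(v[1],v[0])))
p=f([(323,60),(320,207)],.06);v=p[0]-p[1];print(p,p.mean(0),np.degrees(np.arctan2(v[1],v[0])))
c=b.mean(0);goto(c[0],c[1],.10,-36.5)"
```

```text
[[0.466  0.3122]
 [0.5011 0.2864]
 [0.4626 0.2358]
 [0.4279 0.262 ]] [0.4644 0.2741]
0.06297600379569807 52.73980852714599
0.06353397760685048 52.775573652558535
0.043475902397055156 -36.35940164013305
0.04351036966504784 -37.094892664280295
[[0.4753 0.2887]
 [0.4534 0.2601]] [0.4644 0.2744] 52.68105158882177
t 11.98 pos [0.4595 0.2624 0.2729] az -36.0 | total [172.9  -2.9 -12.4] yaw 0.5 rows>= 4.2
```

send_rows:
  increments: "30 -1 -6 1.2 1; 70 -3 -12 1.2 1; 110 -3 -13 1.2 1; 145 -3 -13 1.2 1; 170 -3 -13 1.2 1"
  grip_force: 80

```text
time: 12.4
eef_pos: [0.4635, 0.2705, 0.1005]
tcp_rot: [[-0.003, 0.794, -0.608], [-0.002, -0.608, -0.794], [-1.0, -0.001, 0.003]]
ft_force: [0.3, -1.4, -0.3]
finger_gap: 1.003
```

```bash
python3 -c "
from h import *
goto(.4644,.2742,.094,-37.25);savew('w12')"
```

```text
t 12.4 pos [0.4635 0.2705 0.1005] az -37.42 | total [ 6.4 -1.6 -3.5] yaw -0.17 rows>= 0.2
```

View pics/w12.png

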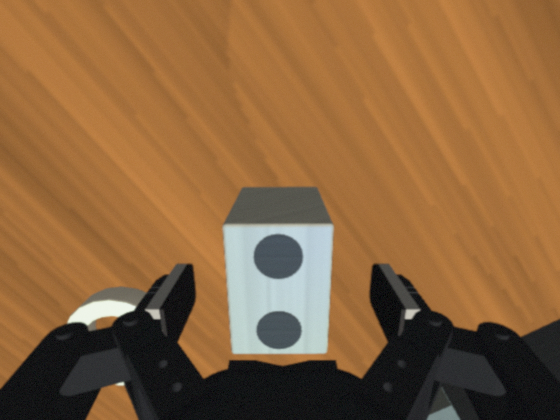

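send_rows:
  increments: "4 -1.5 -3 0 1; 5 -1.5 -3 0 1; 5 -1.5 -3 0 0; 5 -1.5 -3 0 -1; 5 -1.5 -3 0 -1"

```text
time: 12.87
eef_pos: [0.4665, 0.276, 0.1002]
tcp_rot: [[0.002, 0.794, -0.607], [0.001, -0.607, -0.794], [-1.0, 0.001, -0.002]]
ft_force: [-0.1, -0.7, 0.3]
finger_gap: 0.603
```

send_rows:
  increments: "0 0 0 0 -1; 0 0 0 0 -1; 0 0 0 0 -1; 0 0 0 0 -1"

```text
time: 13.2
eef_pos: [0.4664, 0.2761, 0.1003]
tcp_rot: [[0.002, 0.794, -0.607], [0.001, -0.607, -0.794], [-1.0, 0.001, -0.002]]
ft_force: [-1.6, -1.5, 9.5]
finger_gap: 0.504
```

```bash
python3 -c "
from h import *
goto(.4644,.2742,.094,-37.25);print(ctrl.observe()['ft_force'],ctrl.observe()['finger_gap']*85);savew('w13')"
```

```text
t 13.2 pos [0.4664 0.2761 0.1003] az -37.4 | total [ 6.3 -0.5  2.7] yaw -0.15 rows>= 0.2
[-1.57750743 -1.47425896  9.5022248 ] 42.836666475423684
```

View pics/w13.png

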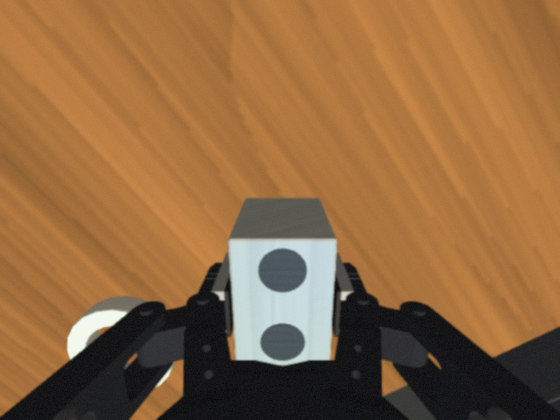

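send_rows:
  increments: "-15 0 0 0 -1; -40 0 0 0 -1; -75 0 0 0 -1; -110 0 0 0 -1; -130 0 0 0 -1"

```text
time: 13.67
eef_pos: [0.4663, 0.276, 0.2325]
tcp_rot: [[0.003, 0.795, -0.607], [0.002, -0.607, -0.795], [-1.0, 0.001, -0.003]]
ft_force: [-0.0, -0.3, -3.7]
finger_gap: 0.505
```

```bash
cat >> h.py <<'E'
O=np.array([.5753,.028]);_t=np.radians(-4.4);RF=np.array([[np.cos(_t),-np.sin(_t)],[np.sin(_t),np.cos(_t)]])
def fx(x,y): return O+RF@np.array([x,y])
E
python3 -c "
from h import *
p=fx(.040,.0327);print(p);goto(*p,.22,-4.4);print(ctrl.observe()['ft_force'],ctrl.observe()['finger_gap']*85)"
```

```text
[0.61769082 0.05753486]
t 13.67 pos [0.4663 0.276  0.2325] az -37.39 | total [ 12.6 252.9  81.7] yaw -32.99 rows>= 6.4
[-0.03199763 -0.26470999 -3.7120054 ] 42.88567701854515
```

send_rows:
  increments: "0 25 8 -4 -1; 0 60 19 -9 -1; 0 96 31 -14 -1; 0 132 43 -19 -1; 0 168 54 -24 -1"

```text
time: 14.08
eef_pos: [0.5666, 0.1291, 0.2292]
tcp_rot: [[0.0, 0.974, -0.227], [-0.0, -0.227, -0.974], [-1.0, 0.0, -0.0]]
ft_force: [0.7, 0.8, -3.1]
finger_gap: 0.501
```

```bash
python3 -c "
from h import *
p=fx(.040,.0327);goto(*p,.20,-4.4)"
```

```text
t 14.08 pos [0.5666 0.1291 0.2292] az -13.11 | total [29.2 66.  58.1] yaw -8.71 rows>= 2.2
```

send_rows:
  increments: "0 25 22 -3 -1; 5 48 42 -6 -1; 12 62 54 -8.7 -1; 22 66 58 -8.7 -1; 27 66 58 -8.7 -1"

```text
time: 14.5
eef_pos: [0.6169, 0.0576, 0.2006]
tcp_rot: [[-0.001, 0.996, -0.085], [-0.0, -0.085, -0.996], [-1.0, -0.001, 0.0]]
ft_force: [-1.2, 0.1, -3.7]
finger_gap: 0.505
```

send_rows:
  increments: "0 0 0 0 -1; 0 0 0 0 -1"

```text
time: 14.67
eef_pos: [0.616, 0.0599, 0.2012]
tcp_rot: [[-0.002, 0.997, -0.082], [0.0, -0.082, -0.997], [-1.0, -0.002, -0.0]]
ft_force: [0.8, 0.1, -2.2]
finger_gap: 0.505
```

```bash
python3 -c "
from h import *
p=fx(.040,.0327);goto(*p,.145,-4.4);savew('w14');save('side','s14')"
```

```text
t 14.67 pos [0.616  0.0599 0.2012] az -4.7 | total [56.2  2.   2.2] yaw -0.3 rows>= 1.3
```

View pics/w14.png

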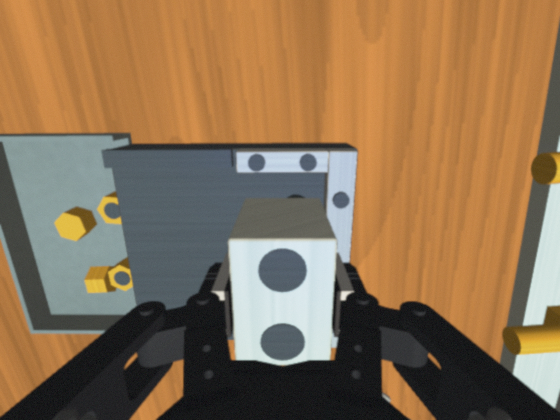

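View pics/s14.png

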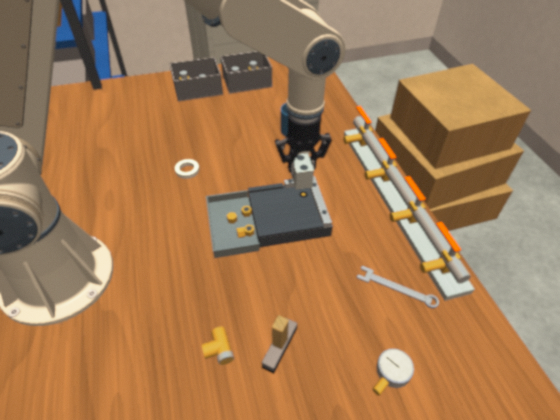

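send_rows:
  increments: "10 1 2.5 -0.3 -1; 25 1 2.5 -0.3 -1; 40 1 2.5 -0.3 -1; 48 1 2.5 -0.3 -1; 52 1 2.5 -0.3 -1"

```text
time: 15.18
eef_pos: [0.617, 0.0567, 0.1481]
tcp_rot: [[-0.002, 0.997, -0.076], [-0.0, -0.076, -0.997], [-1.0, -0.002, 0.0]]
ft_force: [-0.8, 0.4, -3.0]
finger_gap: 0.501
```

send_rows:
  increments: "2 0 0 0 -1; 4 0 0 0 -1; 5 0 0 0 -1; 6 0 0 0 -1; 6 0 0 0 -1"

```text
time: 15.6
eef_pos: [0.6181, 0.0564, 0.144]
tcp_rot: [[0.001, 0.997, -0.077], [0.0, -0.077, -0.997], [-1.0, 0.001, -0.0]]
ft_force: [0.6, -0.1, -4.3]
finger_gap: 0.504
```

```bash
python3 -c "
from h import *
p=fx(.040,.0327);goto(*p,.141,-4.4);print(ctrl.observe()['ft_force'])"
```

```text
t 15.6 pos [0.6181 0.0564 0.144 ] az -4.4 | total [ 3.  -0.5 -1.1] yaw 0.0 rows>= 0.1
[ 0.62703321 -0.10502113 -4.25829947]
```

Now ease down to touch the plate.

send_rows:
  increments: "1 0 0 0 -1; 2 0 0 0 -1; 3 0 0 0 -1; 3 0 0 0 -1; 3 0 0 0 -1"

```text
time: 16.02
eef_pos: [0.6178, 0.0564, 0.1406]
tcp_rot: [[-0.0, 0.997, -0.077], [-0.0, -0.077, -0.997], [-1.0, -0.0, 0.0]]
ft_force: [0.9, -0.4, -3.7]
finger_gap: 0.503
```

send_rows:
  increments: "1 0 0 0 -1; 1 0 0 0 -1; 1 0 0 0 -1"

```text
time: 16.27
eef_pos: [0.618, 0.0564, 0.1404]
tcp_rot: [[0.0, 0.997, -0.077], [-0.0, -0.077, -0.997], [-1.0, 0.0, -0.0]]
ft_force: [-2.9, -1.3, 5.8]
finger_gap: 0.503
```

send_rows:
  increments: "-0.4 2 0 0 -1; -0.4 4 0 0 -1; -0.4 6 0 0 -1; -0.4 7 0 0 -1; -0.4 7 0 0 -1"

```text
time: 16.68
eef_pos: [0.6254, 0.0559, 0.1403]
tcp_rot: [[0.001, 0.997, -0.077], [0.0, -0.077, -0.997], [-1.0, 0.001, -0.0]]
ft_force: [-1.1, 0.3, 6.0]
finger_gap: 0.506
```

send_rows:
  increments: "0 1 0 0 -1; 0 2 0 0 -1; 0 2 0 0 -1"

```text
time: 16.93
eef_pos: [0.6261, 0.0559, 0.1404]
tcp_rot: [[-0.002, 0.997, -0.077], [0.0, -0.077, -0.997], [-1.0, -0.002, -0.0]]
ft_force: [-7.0, 1.0, 10.7]
finger_gap: 0.502
```

```bash
python3 -c "
from h import *
p=fx(.048,.0407);goto(*p,.14,-4.4);print(ctrl.observe()['ft_force'])"
```

```text
t 16.93 pos [0.6261 0.0559 0.1404] az -4.42 | total [ 0.4 -0.5 -9. ] yaw -0.02 rows>= 0.2
[-6.98772417  1.0023399  10.74803513]
```

send_rows:
  increments: "-0.3 0 -2 0 -1; -0.3 0 -4 0 -1; -0.3 0 -6 0 -1; -0.3 0 -7 0 -1; -0.3 0 -7 0 -1"

```text
time: 17.35
eef_pos: [0.6266, 0.0621, 0.1404]
tcp_rot: [[-0.002, 0.997, -0.077], [-0.001, -0.077, -0.997], [-1.0, -0.002, 0.001]]
ft_force: [-5.8, -4.5, 8.9]
finger_gap: 0.505
```

send_rows:
  increments: "0 0 -1 0 -1; 0 0 -2 0 -1; 0 0 -2 0 -1"

```text
time: 17.6
eef_pos: [0.6267, 0.0639, 0.1404]
tcp_rot: [[-0.002, 0.997, -0.077], [-0.001, -0.077, -0.997], [-1.0, -0.002, 0.001]]
ft_force: [-5.5, -4.5, 8.6]
finger_gap: 0.499
```

```bash
python3 -c "
from h import *
p=fx(.048,.0407);goto(*p,.14,-4.4);print(ctrl.observe()['ft_force'])"
```

```text
t 17.6 pos [0.6267 0.0639 0.1404] az -4.41 | total [ 0.4 -0.5 -0.9] yaw -0.01 rows>= 0.0
[-5.4581474  -4.49254295  8.64506175]
```

send_rows:
  increments: "0 0 -1 0 -1; 0 0 -2 0 -1; 0 0 -2 0 -1"

```text
time: 17.85
eef_pos: [0.6268, 0.065, 0.1405]
tcp_rot: [[-0.002, 0.997, -0.077], [-0.003, -0.077, -0.997], [-1.0, -0.002, 0.003]]
ft_force: [-6.1, -9.4, 9.6]
finger_gap: 0.501
```

send_rows:
  increments: "0 0 -1 0 -1; 0 0 -1 0 -1; 0 0 -1 0 -1"

```text
time: 18.1
eef_pos: [0.6268, 0.0652, 0.1405]
tcp_rot: [[-0.003, 0.997, -0.076], [-0.004, -0.076, -0.997], [-1.0, -0.002, 0.004]]
ft_force: [-7.3, -14.0, 10.2]
finger_gap: 0.499
```

send_rows:
  increments: "0 0.8 -0.3 0 -1; 0 1.2 -0.5 0 -1; 0 1.2 -0.5 0 -1; 0 1.2 -0.5 0 -1; 0 1.2 -0.5 0 -1"

```text
time: 18.52
eef_pos: [0.6271, 0.0653, 0.1405]
tcp_rot: [[-0.005, 0.997, -0.077], [-0.004, -0.077, -0.997], [-1.0, -0.005, 0.005]]
ft_force: [-11.3, -15.2, 15.7]
finger_gap: 0.501
```

```bash
python3 -c "
from h import *
p=fx(.048,.0407);goto(*p,.14,-4.4);print(ctrl.observe()['ft_force'])
i,d,T=savew('w20');np.save('pics/w20T.npy',T);save('side','s20');save('top','t20')
im=cv2.imread('pics/s20.png');cv2.imwrite('pics/s20c.png',cv2.resize(im[130:260,195:345],None,fx=5,fy=4.5,interpolation=cv2.INTER_CUBIC))
s=ctrl.observe();print(s['ft_force'],s['wrist_torque'],s['finger_gap'],s['time'])"
```

```text
t 18.52 pos [0.6271 0.0653 0.1405] az -4.39 | total [ 0.5 -0.7  0.4] yaw 0.01 rows>= 0.0
[-11.31924346 -15.17915724  15.7271897 ]
[-11.60149034 -15.74039295  15.65087816] [-2.63458352  1.6770925  -0.36798566] 0.50725584480274 18.6667
```

View pics/w20.png

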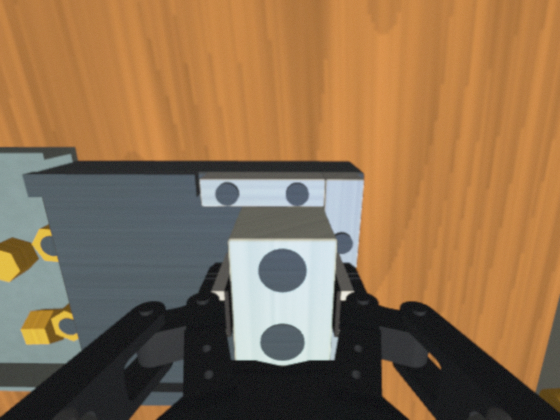

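View pics/s20c.png

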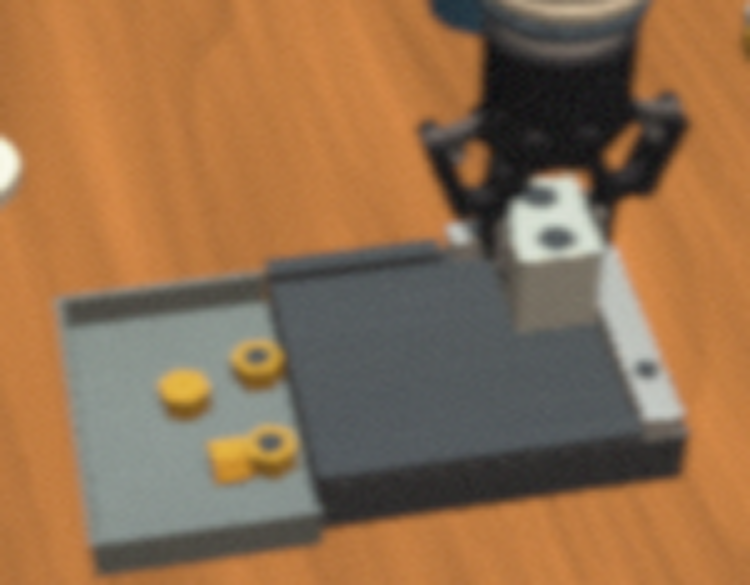

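View pics/t20.png

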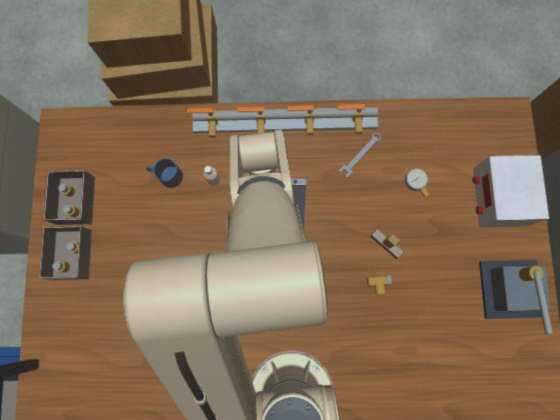

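send_rows:
  increments: "0 0 0 0 -1; 0 0 0 0 -1; 0 0 0 0 -1; 0 0 0 0 -1; 0 0 0 0 -1"

```text
time: 19.08
eef_pos: [0.6271, 0.0653, 0.1406]
tcp_rot: [[-0.005, 0.997, -0.077], [-0.004, -0.077, -0.997], [-1.0, -0.004, 0.005]]
ft_force: [-12.2, -16.3, 14.7]
finger_gap: 0.499
```

```bash
python3 -c "
from h import *
goto(.45,-.314,.2,0)
s=ctrl.observe();print(s['ft_force'],s['eef_pos'],s['time'])
print(ctrl.sign_off())"
```

```text
t 19.08 pos [0.6271 0.0653 0.1406] az -4.39 | total [ -57.  -147.8  392. ] yaw -4.39 rows>= 10.1
[-12.24239926 -16.34751288  14.67089158] [0.62707454 0.06528253 0.14056176] 19.0833
the job is handed in; nothing more can be done
None
```

I swept all four nuts into the catch tray with the scraper and stood it back on the bench about where it came from. I then seated the valve block in the corner and handed the job in at 19.1 s, still gripping and pressing it.

Last checks before hand-in:
- **Nuts:** all four lie on the tray floor, one of them on its side. The depth camera gave heights for three patches, the last being two nuts that touch, and none was stacked.
- **Scraper and bystanders:** the scraper stands upright, clear of the arm. The bystanders in view looked unmoved in the final top view, where the arm hid the tape ring. I judged this by eye and did not measure it.
- **Block:** it sits flat, in contact with the plate. The tool is about 1 mm from the pose I expected for the seat and within 0.01 rad of vertical. The jaws are within about 0.1° of the measured fixture direction.
- **Pressing:** the wrist force held steady at about 11 N against the long stop, 17 N against the short stop and 15 N up from the plate. Friction while the block slid accounted for at most about 4.5 N of the sideways readings, so I estimate each stop gets well over 2 N. I could not read the stop forces directly.

One check disagreed: an early wrist picture, taken while the arm was still moving, put the nuts about 7 mm off in y. I discarded it, and later still pictures agreed with the top camera to 1–2 mm.

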